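# Sort the small glassware into its trays

### The job

Put away the small glassware standing along the front of the bench, each kind in its own place: both capped vials in the long narrow tray, both glass stoppers in the round dish and the amber bottle in the square tray. Stand every piece upright on the floor of its tray or dish and let go of it. Knock nothing over on the way, and leave the funnel and the beaker where they stand.

Things in the scene. Friction and masses are not known exactly. Their poses are not given: they have to be found in the camera images.
- vial_a: small cylindrical sample vial of clear glass with a white screw cap, standing upright in the front row (similar vials far back on the bench are not part of the job); 21 mm diameter, 47 mm tall; origin at the centre of its underside, z up along its axis
- vial_b: small cylindrical sample vial of clear glass with a blue screw cap, otherwise like vial_a: 21 mm diameter, 47 mm tall; origin at the centre of its underside, z up along its axis
- stopper_a: ground-glass stopper without any cap, standing on its round head with the cone (about 15 to 20 mm thick) pointing up; 25 mm diameter at the foot, 42 mm tall; origin at the centre of its underside, z up along its axis
- stopper_b: second ground-glass stopper, same as stopper_a: 25 mm diameter at the foot, 42 mm tall, cone up; origin at the centre of its underside, z up along its axis
- bottle: amber glass bottle with a narrower black cap, standing upright; straight body 52 mm diameter, 98 mm tall in all; grip it by the body about 45 mm up; origin at the centre of its underside, z up along its axis
- long_tray: fixed long narrow stainless tray (for vials), inside 45 mm along its x and 120 mm along its y, 3 mm walls, floor 3 mm above the bench, rim 13 mm above the bench; origin at the centre of its underside, its y axis runs along its length
- square_tray: fixed square stainless tray (for the bottle), inside 80 x 80 mm, 3 mm walls, floor 3 mm above the bench, rim 13 mm above the bench; origin at the centre of its underside, x and y parallel to its sides
- round_dish: fixed round white ceramic dish (for stoppers), flat inside floor about 88 mm across, 104 mm across outside, floor 3 mm above the bench, rim 13 mm above the bench; origin at the centre of its underside, z up
- funnel: bystander: white funnel standing on its wide mouth, stem up; 73 mm diameter, 82 mm tall; origin at the centre of its underside. Leave it alone
- beaker: bystander: empty 250 ml glass beaker behind the trays; 77 mm across with spout, 95 mm tall; origin at the centre of its underside. Leave it alone

How it is judged:
By the outcome, as a careful person would: the job done as asked, in the order asked, and still so for the second after the job is handed in, with the robot touching nothing.
It also fails if it takes over 120 s, if anything falls off the work surface, if the arm or the gripper's body presses on something with over 40 N, if the wrist force passes 120 N, or if a joint passes its speed limit or range.

### The arm

A 6-joint arm with a two-finger parallel gripper is mounted at the origin on a cart in front of the work surface, level with it; the furniture and walls round the work are solid. World frame = base frame: x ahead of the robot, y to its left, z up, the work surface at z = 0. Lengths are in m, angles in rad, forces in N, time in s.
With the tool pointing down it reaches from about 0.375 to 0.9 m from the base axis. Payload 3.1 kg.
Tool frame: the origin (TCP) lies between the finger pads; the fingertips stand 19 mm ahead of it and the grasp point (between the pads) is the TCP; z points along the fingers, y is the line along which they close (so a half turn about z gives the same grasp; the last joint's range is limited). The gripper opens to 87 mm and grips with 3 to 60 N. Pads are 19 mm wide; open, the fingers measure 117 mm over their backs; the gripper's body (75 mm by 190 mm) begins 51 mm behind the grasp point.
Start: joints at [-1.421, 0.527, 1.433, -0, 1.181, -0.178], TCP at [0.202, -0.591, 0.212] pointing down, gripper open.
Joint ranges: [-3.08, 3.08], [-0.75, 2.2], [0.22, 2.44], [-1.43, 4.57], [0, 2.65], [-2.85, 2.85]. Speed limits (rad/s): [2.79, 2.79, 3.14, 3.14, 3.14, 3.14].

### API

Orientations are given as a unit quaternion [x, y, z, w].
In Python, from rig import robot, camera, camera_info, hand_in gives the robot as it stands.
- The arm moves only by the shell command python3 -m handwheel 'ROWS' [FORCE]. ROWS is a JSON object of lists of equal length, an entry for each row: "hand": the opening, from 0 (shut) to 1 (fully open); "translation": the shift along the world's x, y, z in mm, a list of three; "turn": the turn, a rotation vector about the world's x, y, z in rad, a list of three. In form: {"hand": [hand, ...], "translation": [[tx, ty, tz], ...], "turn": [[ax, ay, az], ...]}. A call has 1 to 12 rows; each row is the pose to reach, as a shift and turn from the pose commanded when the call began; what a row does not reach only later rows make up. A row lasts 1/12 s, in which the tool goes at most 41.7 mm and 7.16 degrees, less where a joint would pass 70% of its speed; a pose out of reach is approached as far as the arm can. A call with a gripper value outside its range is refused whole. The fingers move at their own pace and stop on an object; FORCE is the grip in N (left out, the last holds). Time passes only in rows, so rows that repeat a pose let the fingers close. It gives the time, the measured TCP pose, the force, the opening and the grip force at its end, in the units of the state.
- robot.get_obs(): the state, without advancing time (a new reading comes with each control period).
- camera(name): name is "scene" or "top" or "wrist"; returns (picture, depth): 400x640x3 uint8, red, green, blue; 400x640 float32, m along the optical axis (not along the pixel's ray), 0 where there is no reading.
- camera_info(name): a dict with "vertical_fov" (degrees; the focal length in pixels is half the picture's height over the tangent of half this angle, whatever the lens; pixels are square), "cx", "cy" (the principal point, pixels), "k1" (the pictures are not rectified: a ray, as slopes to the right and down, at radius r is drawn at 1 + k1 r^2 times it, then the intrinsics apply), "world_from_camera" (4x4, takes a point from camera to world coordinates). Camera axes: x right, y down, z forward; pixel columns grow to the right and rows downward; lengths in m; the calibration is good to about 2 mm. A picture is of the moment at which its call begins: read the wrist's pose just before it. camera_info takes no time and is no camera call; for the wrist camera it gives the pose at the moment of the call.
- hand_in(): hands the job in; it is judged then, once.
The state is a dict: "time": time; "q": joint angles; "joint_velocities": joint speeds; "joint_torque": joint torques, N m; "position": TCP position; "tool_rot": TCP orientation; "ft_force": force on the tool from outside, world axes, zero at the start; "moment": the same for the moment, N m; "grip_width": finger opening in m; "grip_force": force on a finger pad.
Only numpy, scipy, OpenCV 4.12 (cv2) and the standard library are available. Lean on these libraries where they do the work, as an engineer would, in place of code of your own. Each camera call takes 0.05 s, during which the arm holds its last target. There are 200 camera calls.

## Working session

There is one attempt and no reset: what is moved stays moved. The work goes in short steps, Python scripts to look and compute and a shell command to move; the robot and the scene stay as the last step left them, time stands still between calls to the robot, and variables do not carry over. Pictures are saved under pics/ and viewed, at most 14 in all, crops included, and the job is handed in when it is done.

```bash
mkdir -p pics; cat > h.py <<'E'
import numpy as np, cv2
from rig import robot, camera, camera_info
def K(i):
    f=200/np.tan(np.radians(i["vertical_fov"])/2); return f,i["cx"],i["cy"],i["k1"],np.array(i["world_from_camera"])
def cloud(name):
    i=camera_info(name); p,d=camera(name); f,cx,cy,k1,T=K(i)
    v,u=np.mgrid[0:400,0:640]; Km=np.array([[f,0,cx],[0,f,cy],[0,0,1]])
    r=cv2.undistortPoints(np.stack([u,v],-1).reshape(-1,1,2).astype(float),Km,np.array([k1,0,0,0,0.])).reshape(400,640,2)
    P=np.dstack([r*d[...,None],d])@T[:3,:3].T+T[:3,3]; P[d==0]=np.nan
    return p,P
def save(p,n): cv2.imwrite(f"pics/{n}.png",p[...,::-1])
E
python3 - <<'E'
from h import *
print(robot.get_obs())
for n in("scene","top"):
    p,P=cloud(n); save(p,n); np.save(n,P); print(n,np.array(camera_info(n)["world_from_camera"]).round(3).tolist())
E
```

```text
{'time': 0.0, 'q': array([-1.42051801e+00,  5.28449639e-01,  1.43393453e+00,  1.56980499e-05,
        1.18136100e+00, -1.78527466e-01]), 'joint_velocities': array([-0.0014202 , -0.00097144, -0.00080212,  0.00032551, -0.0007359 ,
        0.00060798]), 'joint_torque': array([ 7.49445553e-04, -4.40039170e+01, -1.76589668e+01,  6.34509372e-02,
        5.83671767e-02, -1.65780184e-04]), 'position': array([ 0.20172086, -0.59074751,  0.21117155]), 'tool_rot': array([ 9.86516173e-01,  1.63660261e-01,  2.24585248e-05, -1.07604543e-03]), 'ft_force': array([ 0.05044766, -0.54139838, -0.3664276 ]), 'moment': array([0.04065059, 0.02930767, 0.01052063]), 'grip_force': 0.0, 'grip_width': 0.0867640248260818}
scene [[-0.85, -0.316, 0.421, 0.146], [-0.526, 0.53, -0.665, 0.657], [-0.013, -0.787, -0.616, 0.708], [0.0, 0.0, 0.0, 1.0]]
top [[-0.027, -0.996, 0.086, 0.513], [-1.0, 0.026, -0.016, -0.046], [0.013, -0.087, -0.996, 0.991], [0.0, 0.0, 0.0, 1.0]]
```

View pics/top.png

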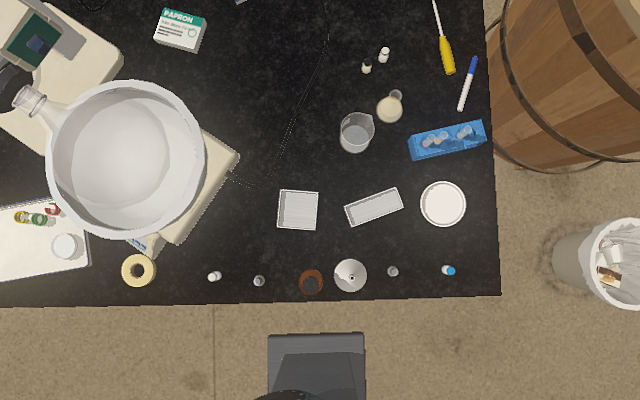

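View pics/scene.png

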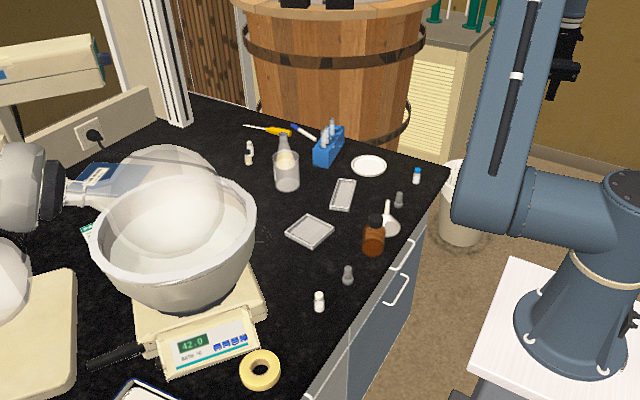

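Top view, left to right along the front:
- white vial (214,277)
- stopper (259,281)
- bottle (311,282)
- funnel (350,276)
- stopper (393,271)
- blue vial (448,270)

Behind them are the square tray (298,210), the long tray (374,207), the dish (443,204) and the beaker (357,132).

```bash
python3 - <<'E'
from h import *
P=np.load("top.npy"); S=np.load("scene.npy")
o=dict(vw=(214,277),s1=(259,281),bot=(311,282),fun=(350,276),s2=(393,271),vb=(448,270),sq=(298,210),lo=(374,207),di=(443,204),bk=(357,132))
z=P[200:300,180:460,2]; print("bench z",np.nanmedian(z), np.nanmedian(S[200:300,100:400,2]))
for n,(u,v) in o.items():
    c=P[v,u]; r=dict(sq=.075,lo=.085,di=.065,bk=.06,fun=.042,bot=.036).get(n,.025)
    for nm,Q in(("top",P),("scn",S)):
        q=Q.reshape(-1,3); m=(np.hypot(q[:,0]-c[0],q[:,1]-c[1])<r)&(q[:,2]>.007)&(q[:,2]<.12)
        q=q[m]
        if len(q)<4: print(n,nm,len(q)); continue
        lo,hi=np.percentile(q,[2,98],axis=0)
        rect=cv2.minAreaRect((q[:,:2]*1000).astype(np.float32))
        t=q[q[:,2]>hi[2]-.008]
        print(n,nm,len(q),"lo",lo.round(3),"hi",hi.round(3),"top",((t.max(0)+t.min(0))/2).round(4),"rect",np.round(rect[0]+rect[1]+(rect[2],),1))
E
```

```text
bench z 3.425042759991337e-05 0.06753977094467445
vw top 95 lo [0.434 0.191 0.009] hi [0.452 0.206 0.05 ] top [0.4427 0.2005 0.0466] rect [443.9 198.7  19.1  15.5  44.4]
vw scn 184 lo [0.433 0.191 0.009] hi [0.45  0.208 0.048] top [0.4424 0.1975 0.0447] rect [441.9 199.   19.4  19.3  81.4]
s1 top 106 lo [0.42  0.094 0.008] hi [0.442 0.114 0.044] top [0.4305 0.1059 0.0413] rect [430.9 103.8  23.8  20.1  34. ]
s1 scn 144 lo [0.421 0.096 0.008] hi [0.438 0.113 0.042] top [0.4298 0.1031 0.0393] rect [429.3 105.2  19.2  20.5  29.2]
bot top 518 lo [ 0.404 -0.032  0.028] hi [0.453 0.013 0.1  ] top [ 0.4275 -0.0103  0.0969] rect [427.9  -9.7  51.4  50.5  43.6]
bot scn 763 lo [ 0.403 -0.022  0.009] hi [0.447 0.015 0.097] top [ 0.4265 -0.0125  0.0941] rect [424.5  -6.9  49.4  43.4  49.9]
fun top 718 lo [ 0.406 -0.126  0.008] hi [ 0.465 -0.066  0.068] top [ 0.4364 -0.0963  0.0723] rect [436.3 -96.1  67.7  66.2  35.5]
fun scn 305 lo [ 0.405 -0.114  0.008] hi [ 0.442 -0.073  0.079] top [ 0.4368 -0.0961  0.0761] rect [419.9 -92.6  44.6  42.5  36.4]
s2 top 87 lo [ 0.433 -0.197  0.008] hi [ 0.452 -0
[... 846 characters left out ...]
2.9   51.9  127.1   19.2]
lo scn 145 lo [ 0.543 -0.219  0.007] hi [ 0.624 -0.089  0.013] top [ 0.5834 -0.1542  0.0106] rect [ 585.1 -155.5   52.3  131.8   18.9]
di top 313 lo [ 0.539 -0.358  0.007] hi [ 0.64  -0.259  0.015] top [ 0.5894 -0.3091  0.012 ] rect [ 589.4 -307.9  101.   100.8   24. ]
di scn 138 lo [ 0.54  -0.359  0.007] hi [ 0.636 -0.26   0.014] top [ 0.5895 -0.3091  0.0106] rect [ 588.7 -310.    96.8  103.7   25.1]
bk top 753 lo [ 0.709 -0.149  0.009] hi [ 0.777 -0.082  0.096] top [ 0.7437 -0.1159  0.0928] rect [ 747.2 -130.7   71.6  101.9   13.6]
bk scn 958 lo [ 0.707 -0.151  0.01 ] hi [ 0.775 -0.082  0.093] top [ 0.743  -0.1164  0.0905] rect [ 742.1 -116.4   73.5   73.4   86.1]
```

Both cameras agree on the positions. I'll pick with the fingers closing along world x, which keeps clear of the neighbours, and start with vial_b.

```bash
python3 -m handwheel '{"hand":[1,1,1,1,1,1,1,1,1,1,1,1],"translation":[[240,281,-40],[240,281,-40],[240,281,-40],[240,281,-40],[240,281,-40],[240,281,-40],[240,281,-40],[240,281,-40],[240,281,-40],[240,281,-40],[240,281,-40],[240,281,-40]],"turn":[[0,0,1.242],[0,0,1.242],[0,0,1.242],[0,0,1.242],[0,0,1.242],[0,0,1.242],[0,0,1.242],[0,0,1.242],[0,0,1.242],[0,0,1.242],[0,0,1.242],[0,0,1.242]]}' 10
python3 - <<'E'
from h import *
o=robot.get_obs(); print(o["position"],o["tool_rot"],o["q"])
p,P=cloud("wrist"); save(p,"w1")
q=P.reshape(-1,3); m=(np.hypot(q[:,0]-.4415,q[:,1]+.3095)<.03)&(q[:,2]>.008)&(q[:,2]<.07); q=q[m]
print(len(q))
if len(q): 
    t=q[q[:,2]>q[:,2].max()-.008]; print(q.min(0),q.max(0),(t.min(0)+t.max(0))/2)
E
```

```text
time: 1.1
position: [0.4419, -0.3102, 0.1719]
tool_rot: [0.708, 0.706, -0.0, -0.0]
ft_force: [-0.3, -0.3, -0.5]
grip_width: 0.0871
grip_force: 0.0
[ 0.44193496 -0.31020151  0.17193239] [ 7.07745571e-01  7.06467369e-01 -1.89822130e-04 -1.63694987e-04] [-8.18833999e-01  4.67324530e-01  1.68822653e+00 -4.67724464e-04
  9.86356510e-01 -8.16768228e-01]
459
[ 0.43305235 -0.32216821  0.00819578] [ 0.45325253 -0.30314303  0.04844613] [ 0.44275765 -0.31377209  0.0446769 ]
```

View pics/w1.png

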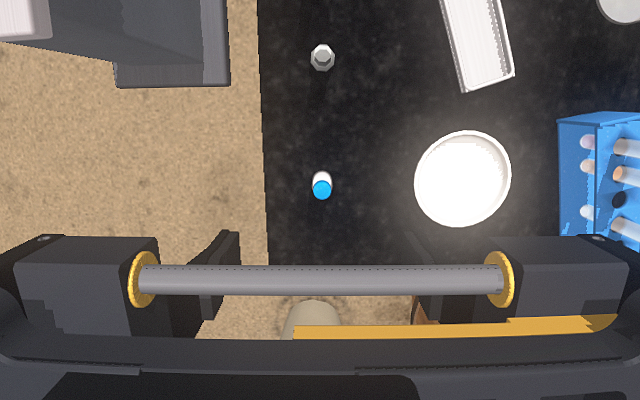

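The wrist view shows the blue-capped vial at (321,185), centred between the fingers at y of about -0.311. Descending to grip it.

```bash
python3 -m handwheel '{"hand":[1,1,1,1,1,1,0,0,0,0,0,0],"translation":[[0,-1,-35],[0,-1,-70],[0,-1,-100],[0,-1,-125],[0,-1,-140],[0,-1,-140],[0,-1,-140],[0,-1,-140],[0,-1,-140],[0,-1,-140],[0,-1,-140],[0,-1,-140]],"turn":[[0,0,0],[0,0,0],[0,0,0],[0,0,0],[0,0,0],[0,0,0],[0,0,0],[0,0,0],[0,0,0],[0,0,0],[0,0,0],[0,0,0]]}' 10
```

```text
time: 2.15
position: [0.4422, -0.3118, 0.033]
tool_rot: [0.707, 0.707, -0.0, 0.001]
ft_force: [0.3, 0.1, 0.4]
grip_width: 0.0553
grip_force: 0.0
```

```bash
python3 -m handwheel '{"hand":[0,0,0,0,0,0,0,0,0,0,0],"translation":[[0,0,0],[0,0,0],[0,0,0],[0,0,0],[0,0,0],[0,0,0],[0,0,0],[0,0,0],[0,0,0],[0,0,0],[0,0,0]],"turn":[[0,0,0],[0,0,0],[0,0,0],[0,0,0],[0,0,0],[0,0,0],[0,0,0],[0,0,0],[0,0,0],[0,0,0],[0,0,0]]}' 10
```

```text
time: 3.07
position: [0.4418, -0.3115, 0.0321]
tool_rot: [0.707, 0.707, -0.0, -0.0]
ft_force: [-0.6, -0.9, 0.2]
grip_width: 0.0007
grip_force: 0.0
```

The fingers closed on nothing, so I'll take a look.

```bash
python3 - <<'E'
from h import *
p,P=cloud("wrist"); pt,_=cloud("top"); ps,_=cloud("scene")
a=cv2.resize(p,(640,400)); b=cv2.resize(pt[230:310,380:508],(400,250)); c=cv2.resize(ps[130:230,340:500],(400,250))
save(np.hstack([cv2.resize(p,(400,250)),b]),"w2"); save(c,"s2")
print(camera_info("wrist")["world_from_camera"])
E
```

```text
[[ 9.99999239e-01 -7.04473992e-04  1.01309512e-03  4.41581318e-01]
 [-4.03326260e-04 -9.62524091e-01 -2.71195892e-01 -2.38210094e-01]
 [ 1.16617892e-03  2.71195277e-01 -9.62523642e-01  2.04583837e-01]
 [ 0.00000000e+00  0.00000000e+00  0.00000000e+00  1.00000000e+00]]
```

View pics/w2.png

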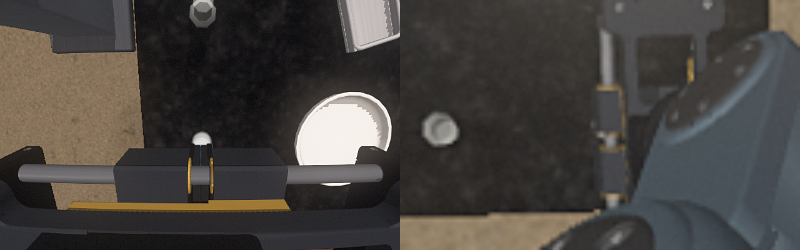

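The vial shows just behind the closed fingers, on the +y side. I'll raise straight up and look again.

```bash
python3 -m handwheel '{"hand":[0,0,0,0,0],"translation":[[0,0,35],[0,0,70],[0,0,105],[0,0,140],[0,0,140]],"turn":[[0,0,0],[0,0,0],[0,0,0],[0,0,0],[0,0,0]]}' 10
python3 - <<'E'
from h import *
p,P=cloud("wrist"); save(p,"w3")
q=P.reshape(-1,3); m=(np.hypot(q[:,0]-.4415,q[:,1]+.3)<.05)&(q[:,2]>.006)&(q[:,2]<.07); q=q[m]
print(len(q)); t=q[q[:,2]>q[:,2].max()-.008]; print(q.min(0),q.max(0),t.min(0),t.max(0))
E
```

```text
time: 3.63
position: [0.4452, -0.3147, 0.1788]
tool_rot: [0.707, 0.707, -0.0, 0.007]
ft_force: [0.6, -0.9, 0.6]
grip_width: 0.0004
grip_force: 0.0
431
[ 0.43290211 -0.32173577  0.00604891] [ 0.45310926 -0.30419091  0.04883785] [ 0.43445753 -0.32173577  0.04086284] [ 0.45065107 -0.30535471  0.04883785]
```

View pics/w3.png

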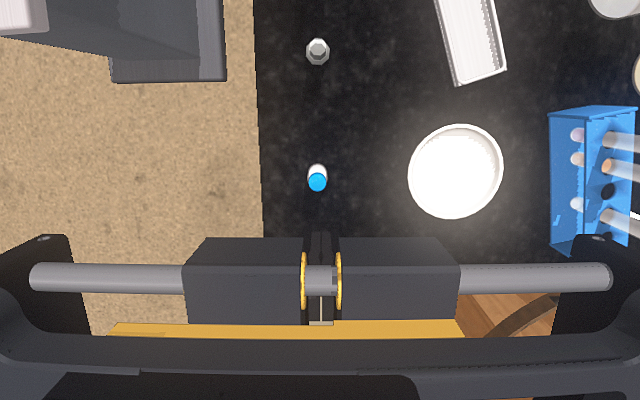

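The vial is upright and unmoved at (0.4425,-0.3135), so the fingers never touched it. I'll measure where the fingers really are in the tool frame from wrist depth.

```bash
python3 - <<'E'
from h import *
o=robot.get_obs(); print(o["position"],o["q"])
p,P=cloud("wrist"); D=P-o["position"]
for u,v in [(310,240),(318,240),(328,240),(310,260),(326,260),(310,300),(326,300),(318,318),(310,318),(326,318),(250,260),(250,300)]: print(u,v,(D[v,u]*1000).round(1), p[v,u])
p,P=cloud("top"); D=(P-o["position"])*1000; m=(np.abs(D[...,0])<120)&(np.abs(D[...,1])<45)&(D[...,2]>-30)&(D[...,2]<45)
q=D[m]; print(len(q)); 
for a in range(-30,45,10):
    s=q[(q[:,2]>=a)&(q[:,2]<a+10)]
    if len(s): print(a,len(s),s.min(0).round(),s.max(0).round())
p,P=cloud("scene"); D=(P-o["position"])*1000; m=(np.abs(D[...,0])<120)&(np.abs(D[...,1])<65)&(D[...,2]>-60)&(D[...,2]<45)
q=D[m]; print(len(q)); 
for a in range(-60,45,10):
    s=q[(q[:,2]>=a)&(q[:,2]<a+10)]
    if len(s): print(a,len(s),s.min(0).round(),s.max(0).round())
save(cv2.resize(p[0:300,240:640],(800,600)),"s3")
E
```

```text
[ 0.44391786 -0.31355132  0.17603951] [-8.20656537e-01  4.62226765e-01  1.68295767e+00  2.52220381e-05
  9.87017535e-01 -8.20851154e-01]
310 240 [-5.4 11.  26.3] [40 38 39]
318 240 [-1.5  9.2 22.3] [52 49 49]
328 240 [ 3.4  8.9 21.7] [52 48 53]
310 260 [-5.   9.6 44.4] [58 54 55]
326 260 [ 1.9  8.8 42.9] [54 53 54]
310 300 [-4.7 -0.5 59. ] [65 57 57]
326 300 [ 1.6 -0.2 59.5] [63 56 57]
318 318 [-1.6 -9.1 58.8] [56 55 51]
310 318 [-4.8 -8.8 59.2] [66 64 60]
326 318 [ 1.6 -9.2 58.7] [61 58 52]
250 260 [-18.   37.7  99.7] [64 59 65]
250 300 [-17.6  29.5 104.2] [75 75 81]
9
0 3 [-10.  13.   6.] [-6. 15.  7.]
10 3 [-10.  15.  14.] [-7. 15. 19.]
20 2 [-8. 15. 20.] [-7. 16. 22.]
40 1 [-6. 13. 45.] [-6. 13. 45.]
140
0 13 [-13.  -5.   6.] [ 4. 16. 10.]
10 34 [-12.  -5.  10.] [ 6. 16. 20.]
20 34 [-13. -10.  20.] [ 6. 15. 30.]
30 37 [-15.  -5.  30.] [ 8. 15. 40.]
40 22 [-16.  -3.  40.] [ 9. 16. 45.]
```

View pics/s3.png

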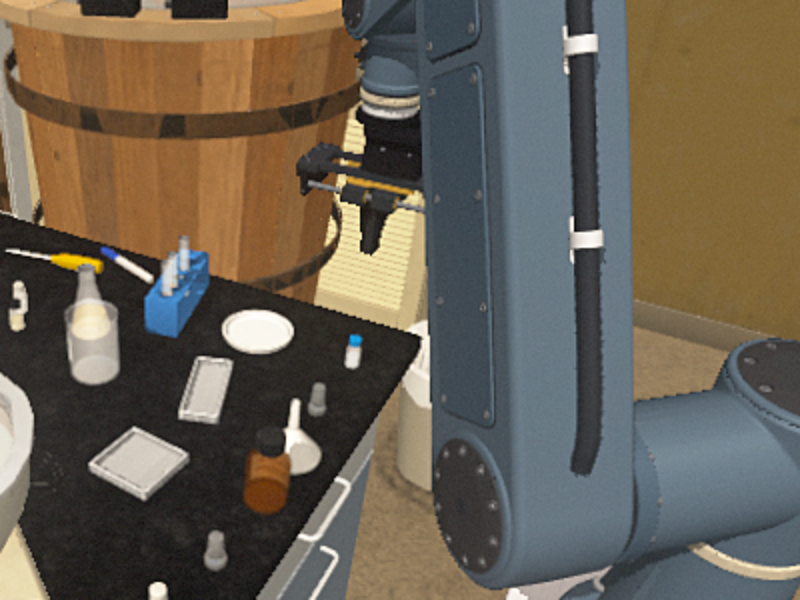

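The fingertips look about 10 to 18 mm above the reported TCP instead of 19 mm below it, which explains why they closed above the cap. I'll open them, let the arm settle and measure the tip height properly.

```bash
python3 -m handwheel '{"hand":[0.5,0.5,0.5,0.5,0.5,0.5,0.5,0.5,0.5,0.5],"translation":[[0,0,0],[0,0,0],[0,0,0],[0,0,0],[0,0,0],[0,0,0],[0,0,0],[0,0,0],[0,0,0],[0,0,0]],"turn":[[0,0,0],[0,0,0],[0,0,0],[0,0,0],[0,0,0],[0,0,0],[0,0,0],[0,0,0],[0,0,0],[0,0,0]]}' 10
python3 - <<'E'
from h import *
for n in("wrist","top","scene"):
    o=robot.get_obs(); p,P=cloud(n); D=(P-o["position"])*1000
    m=(np.abs(D[...,0])<60)&(np.abs(D[...,1])<40)&(D[...,2]>-60)&(D[...,2]<60)
    q=D[m]; print(n,len(q),o["position"])
    for a in range(-60,40,5):
        s=q[(q[:,2]>=a)&(q[:,2]<a+5)]
        if len(s)>1: print(a,len(s),s.min(0).round(),s.max(0).round())
save(p,"s4")
print(o["q"])
E
```

```text
time: 4.67
position: [0.4419, -0.3115, 0.1722]
tool_rot: [0.707, 0.707, 0.0, 0.0]
ft_force: [1.0, 0.2, 0.4]
grip_width: 0.043
grip_force: 0.0
wrist 2690 [ 0.44186566 -0.31150771  0.17220483]
5 11 [-26.   2.   9.] [25.  9. 10.]
10 196 [-31.  -9.  10.] [30. 11. 15.]
15 219 [-31.  -7.  15.] [30. 11. 20.]
20 221 [-31.  -5.  20.] [30. 11. 25.]
25 231 [-31.  -1.  25.] [30. 11. 30.]
30 268 [-31.   0.  30.] [31. 11. 35.]
35 282 [-32.   3.  35.] [32. 11. 40.]
top 39 [ 0.44184227 -0.31150857  0.17220931]
5 2 [-30.  13.   8.] [-28.  13.  10.]
10 6 [-31.  -2.  11.] [-22.  13.  15.]
15 7 [-29.  -3.  15.] [-22.  14.  17.]
20 2 [-30.  13.  21.] [-28.  13.  21.]
25 2 [-22.   1.  28.] [-22.   3.  29.]
35 3 [-23.   4.  36.] [-23.   7.  37.]
scene 240 [ 0.44184261 -0.31150191  0.17220392]
5 3 [-24.   6.   9.] [27.  8. 10.]
10 21 [-32.  -8.  10.] [28. 13. 15.]
15 16 [-32.  -6.  16.] [29. 13. 20.]
20 22 [-32. -10.  20.] [30. 13. 25.]
25 25 [-32. -12.  25.] [30. 14. 30.]
30 22 [-33.  -5.  30.] [31. 14. 35.]
35 21 [-33. -10.  35.] [31. 15. 40.]
[-8.20869033e-01  4.67579532e-01  1.68668612e+00 -7.53463385e-06
  9.87236567e-01 -8.20858834e-01]
```

All three cameras put the tips about 9.5 mm above the reported TCP, roughly 28 mm higher than specified, and laterally centred. I'll descend around the vial with the fingers part open and re-measure there.

```bash
python3 -m handwheel '{"hand":[0.6,0.6,0.6,0.6,0.6,0.6,0.6,0.6],"translation":[[0,-1,-35],[0,-1,-70],[0,-1,-105],[0,-1,-135],[0,-1,-147],[0,-1,-147],[0,-1,-147],[0,-1,-147]],"turn":[[0,0,0],[0,0,0],[0,0,0],[0,0,0],[0,0,0],[0,0,0],[0,0,0],[0,0,0]]}' 10
python3 - <<'E'
from h import *
for n in("wrist","scene"):
    o=robot.get_obs(); p,P=cloud(n); c=o["position"]
    m=(np.abs(P[...,0]-c[0])<60)&(np.abs(P[...,0]-c[0])>16)&(np.abs(P[...,1]-c[1])<30)&(P[...,2]>.008)&(P[...,2]<.09)
    q=P[m]*1000; print(n,len(q),c)
    for a in range(5,80,5):
        s=q[(q[:,2]>=a)&(q[:,2]<a+5)]
        if len(s)>1: print(a,len(s),s.min(0).round(),s.max(0).round())
    save(p,"d_"+n)
E
```

```text
time: 5.48
position: [0.4426, -0.3132, 0.0261]
tool_rot: [0.707, 0.707, -0.0, 0.001]
ft_force: [-1.0, 1.2, -0.4]
grip_width: 0.0521
grip_force: 0.0
wrist 0 [ 0.44255839 -0.3132403   0.02607628]
scene 0 [ 0.4427398  -0.31340058  0.02646089]
```

View pics/d_wrist.png

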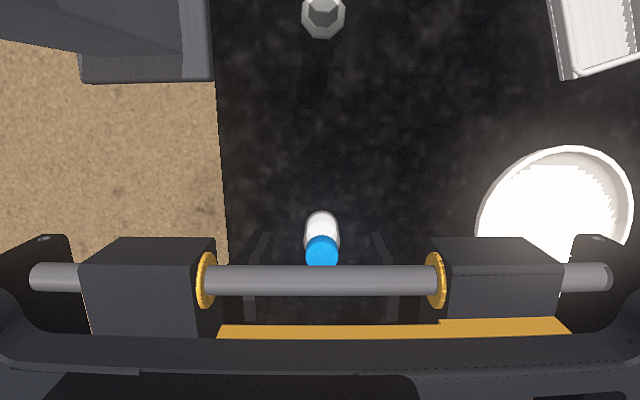

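The vial is centred between the fingers at (321,250). My mask mixed units, so I'll redo it.

```bash
python3 - <<'E'
from h import *
for n in("wrist","scene"):
    o=robot.get_obs(); p,P=cloud(n); c=o["position"]
    m=(np.abs(P[...,0]-c[0])<.05)&(np.abs(P[...,0]-c[0])>.016)&(np.abs(P[...,1]-c[1])<.03)&(P[...,2]>.008)&(P[...,2]<.09)
    q=P[m]*1000; print(n,len(q),c)
    for a in range(5,70,5):
        s=q[(q[:,2]>=a)&(q[:,2]<a+5)]
        if len(s)>1: print(a,len(s),s.min(0).round(),s.max(0).round())
E
```

```text
wrist 3063 [ 0.44277444 -0.31340308  0.02663558]
35 163 [ 408. -323.   36.] [ 478. -303.   40.]
40 236 [ 407. -322.   40.] [ 478. -302.   45.]
45 237 [ 407. -319.   45.] [ 478. -302.   50.]
50 243 [ 408. -317.   50.] [ 478. -302.   55.]
55 248 [ 407. -314.   55.] [ 477. -302.   60.]
60 308 [ 407. -312.   60.] [ 479. -302.   65.]
65 273 [ 406. -324.   65.] [ 481. -302.   70.]
scene 203 [ 0.4426812  -0.31332461  0.0266447 ]
35 14 [ 407. -320.   35.] [ 476. -301.   40.]
40 16 [ 407. -320.   41.] [ 477. -297.   45.]
45 16 [ 407. -322.   45.] [ 477. -299.   50.]
50 17 [ 408. -323.   50.] [ 475. -298.   55.]
55 11 [ 406. -321.   55.] [ 475. -301.   60.]
60 22 [ 405. -321.   60.] [ 477. -300.   65.]
65 16 [ 404. -323.   65.] [ 480. -297.   70.]
```

The offset is consistent: tip = reported z + 9.5 mm, so the true grasp point is reported z + 28.5 mm. I need to go 23 mm lower for a 30 mm grip height.

```bash
python3 -m handwheel '{"hand":[0.6,0.6,0.6,0,0,0,0,0,0,0,0,0],"translation":[[0,0,-12],[0,0,-23],[0,0,-23],[0,0,-23],[0,0,-23],[0,0,-23],[0,0,-23],[0,0,-23],[0,0,-23],[0,0,-23],[0,0,-23],[0,0,-23]],"turn":[[0,0,0],[0,0,0],[0,0,0],[0,0,0],[0,0,0],[0,0,0],[0,0,0],[0,0,0],[0,0,0],[0,0,0],[0,0,0],[0,0,0]]}' 10
```

```text
time: 6.68
position: [0.442, -0.3126, 0.0024]
tool_rot: [0.707, 0.707, -0.0, 0.0]
ft_force: [0.5, 0.1, 3.0]
grip_width: 0.0211
grip_force: 10.0
```

Gripped, 21 mm wide. Now lift and carry it to the -y end of the long tray.

```bash
python3 -m handwheel '{"hand":[0,0,0,0,0,0,0,0,0,0,0,0],"translation":[[0,0,20],[0,0,50],[0,0,80],[25,22,80],[50,43,80],[75,64,80],[100,85,80],[125,106,80],[145,123,80],[154,131,80],[154,131,80],[154,131,80]],"turn":[[0,0,0],[0,0,0],[0,0,0],[0,0,0],[0,0,0],[0,0,0],[0,0,0],[0,0,0],[0,0,0],[0,0,0],[0,0,0],[0,0,0]]}' 10
python3 - <<'E'
from h import *
o=robot.get_obs(); c=o["position"]; print(c,o["grip_width"],o["grip_force"])
p,P=cloud("wrist"); save(p,"w5")
m=(np.hypot(P[...,0]-c[0],P[...,1]-c[1])<.014)&(P[...,2]>.06)&(P[...,2]<.135)
q=P[m]; print(len(q),q.min(0),q.max(0))
q=P.reshape(-1,3); q=q[(np.abs(q[:,0]-.586)<.06)&(np.abs(q[:,1]+.154)<.085)&(q[:,2]>.009)&(q[:,2]<.02)]
print(len(q),cv2.minAreaRect((q[:,:2]*1000).astype(np.float32)))
E
```

```text
time: 7.68
position: [0.5951, -0.1813, 0.0817]
tool_rot: [0.707, 0.708, -0.001, -0.001]
ft_force: [0.3, -0.0, -0.2]
grip_width: 0.0204
grip_force: 10.0
[ 0.59507466 -0.18128505  0.08172405] 0.020383153718444444 9.999784310348332
1728 [ 0.58376818 -0.19115983  0.08085562] [ 0.6060691  -0.17167479  0.13439081]
2044 ((587.1873168945312, -155.9123992919922), (52.35557556152344, 126.66983032226562), 19.268596649169922)
```

View pics/w5.png

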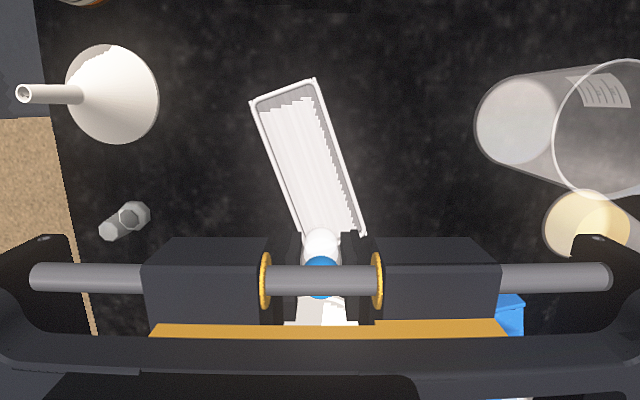

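The vial hangs over the near end of the tray, with the rim centre confirmed at (0.587,-0.155). Lowering to the floor and releasing.

```bash
python3 -m handwheel '{"hand":[0,0,0,0,0,0,0.5,0.5,0.5,0.5,0.5,0.5],"translation":[[1,0,-30],[1,0,-55],[1,0,-69],[1,0,-76],[1,0,-76],[1,0,-76],[1,0,-76],[1,0,-76],[1,0,-76],[1,0,-76],[1,0,-76],[1,0,-76]],"turn":[[0,0,0],[0,0,0],[0,0,0],[0,0,0],[0,0,0],[0,0,0],[0,0,0],[0,0,0],[0,0,0],[0,0,0],[0,0,0],[0,0,0]]}' 10
python3 -m handwheel '{"hand":[0.5,0.5,0.5,0.5,0.5,0.5,0.5],"translation":[[0,0,15],[0,0,45],[0,0,85],[0,0,125],[0,0,135],[0,0,135],[0,0,135]],"turn":[[0,0,0],[0,0,0],[0,0,0],[0,0,0],[0,0,0],[0,0,0],[0,0,0]]}' 10
python3 - <<'E'
from h import *
p,P=cloud("wrist")
q=P.reshape(-1,3); q=q[(np.hypot(q[:,0]-.596,q[:,1]+.182)<.03)&(q[:,2]>.02)&(q[:,2]<.07)]
print(len(q),q.min(0),q.max(0))
E
```

```text
time: 8.73
position: [0.597, -0.1815, 0.0064]
tool_rot: [0.707, 0.707, 0.0, 0.0]
ft_force: [0.3, -0.6, -0.0]
grip_width: 0.0426
grip_force: 0.0
time: 9.32
position: [0.5968, -0.1814, 0.1415]
tool_rot: [0.707, 0.707, 0.0, 0.0]
ft_force: [-0.0, 0.0, 0.1]
grip_width: 0.0431
grip_force: 0.0
548 [ 0.58631972 -0.19233723  0.02019594] [ 0.60645128 -0.17324599  0.05182743]
```

vial_b stands upright in the tray. Now vial_a.

```bash
python3 -m handwheel '{"hand":[0.6,0.6,0.6,0.6,0.6,0.6,0.6,0.6,0.6,0.6,0.6,0.6],"translation":[[-15,37,0],[-30,74,0],[-45,111,0],[-60,148,0],[-75,185,0],[-90,222,0],[-105,259,0],[-120,296,0],[-135,333,0],[-148,362,0],[-155,380,0],[-155,380,0]],"turn":[[0,0,0],[0,0,0],[0,0,0],[0,0,0],[0,0,0],[0,0,0],[0,0,0],[0,0,0],[0,0,0],[0,0,0],[0,0,0],[0,0,0]]}' 10
cat > chk.py <<'E'
import sys
from h import *
x,y=map(float,sys.argv[1:3]); o=robot.get_obs(); p,P=cloud("wrist"); q=P.reshape(-1,3)
q=q[(np.hypot(q[:,0]-x,q[:,1]-y)<.03)&(q[:,2]>.006)&(q[:,2]<.07)]
print("pos",o["position"].round(4),"n",len(q),"mid",((q.min(0)+q.max(0))/2).round(4),"lo",q.min(0).round(4),"hi",q.max(0).round(4))
E
python3 chk.py .442 .199
```

```text
time: 10.37
position: [0.4376, 0.2011, 0.1389]
tool_rot: [0.705, 0.709, -0.003, -0.002]
ft_force: [0.3, -0.1, -0.0]
grip_width: 0.0524
grip_force: 0.0
pos [0.4376 0.2011 0.1389] n 604 mid [0.4442 0.1984 0.0273] lo [0.4343 0.1891 0.006 ] hi [0.4542 0.2077 0.0486]
```

```bash
python3 -m handwheel '{"hand":[0.6,0.6,0.6,0.6,0.6,0.6,0.6,0.6,0,0,0,0],"translation":[[1,0,0],[1,0,-30],[1,0,-60],[1,0,-90],[1,0,-115],[1,0,-130],[1,0,-139],[1,0,-139],[1,0,-139],[1,0,-139],[1,0,-139],[1,0,-139]],"turn":[[0,0,0],[0,0,0],[0,0,0],[0,0,0],[0,0,0],[0,0,0],[0,0,0],[0,0,0],[0,0,0],[0,0,0],[0,0,0],[0,0,0]]}' 10
python3 -m handwheel '{"hand":[0,0,0,0,0,0],"translation":[[0,0,0],[0,0,0],[0,0,0],[0,0,0],[0,0,0],[0,0,0]],"turn":[[0,0,0],[0,0,0],[0,0,0],[0,0,0],[0,0,0],[0,0,0]]}' 10
```

```text
time: 11.42
position: [0.4437, 0.1986, 0.0032]
tool_rot: [0.707, 0.707, 0.001, 0.001]
ft_force: [-0.2, -0.1, 0.6]
grip_width: 0.0332
grip_force: 0.0
time: 11.92
position: [0.4433, 0.1987, 0.0028]
tool_rot: [0.707, 0.707, 0.001, 0.0]
ft_force: [-0.5, -0.3, 5.8]
grip_width: 0.0206
grip_force: 10.0
```

```bash
python3 -m handwheel '{"hand":[0,0,0,0,0,0,0,0,0,0,0,0],"translation":[[0,0,20],[0,0,55],[0,0,90],[4,-10,120],[18,-45,120],[32,-79,120],[46,-113,120],[60,-147,120],[74,-181,120],[88,-215,120],[102,-249,120],[115,-281,120]],"turn":[[0,0,0],[0,0,0],[0,0,0],[0,0,0],[0,0,0],[0,0,0],[0,0,0],[0,0,0],[0,0,0],[0,0,0],[0,0,0],[0,0,0]]}' 10
python3 -m handwheel '{"hand":[0,0,0,0,0,0,0,0,0,0],"translation":[[10,-25,0],[18,-44,0],[19,-45,0],[19,-45,0],[19,-45,-30],[19,-45,-60],[19,-45,-85],[19,-45,-100],[19,-45,-100],[19,-45,-100]],"turn":[[0,0,0],[0,0,0],[0,0,0],[0,0,0],[0,0,0],[0,0,0],[0,0,0],[0,0,0],[0,0,0],[0,0,0]]}' 10
```

```text
time: 12.92
position: [0.5581, -0.0844, 0.1219]
tool_rot: [0.707, 0.707, -0.0, -0.0]
ft_force: [0.1, -0.7, -0.6]
grip_width: 0.0205
grip_force: 10.0
time: 13.75
position: [0.5754, -0.1256, 0.0214]
tool_rot: [0.707, 0.708, -0.001, -0.002]
ft_force: [0.8, -1.1, -0.5]
grip_width: 0.0208
grip_force: 10.0
```

```bash
python3 -m handwheel '{"hand":[0,0,0,0,0,0.5,0.5,0.5,0.5,0.5,0.5,0.5],"translation":[[0,0,-8],[0,0,-16],[0,0,-16],[0,0,-16],[0,0,-16],[0,0,-16],[0,0,-16],[0,0,-16],[0,0,-16],[0,0,-16],[0,0,-16],[0,0,-16]],"turn":[[0,0,0],[0,0,0],[0,0,0],[0,0,0],[0,0,0],[0,0,0],[0,0,0],[0,0,0],[0,0,0],[0,0,0],[0,0,0],[0,0,0]]}' 10
python3 -m handwheel '{"hand":[0.6,0.6,0.6,0.6,0.6,0.6,0.6],"translation":[[0,0,15],[0,0,45],[0,0,85],[0,0,125],[0,0,135],[0,0,135],[0,0,135]],"turn":[[0,0,0],[0,0,0],[0,0,0],[0,0,0],[0,0,0],[0,0,0],[0,0,0]]}' 10
python3 chk.py .577 -.127
```

```text
time: 14.75
position: [0.5768, -0.1275, 0.0061]
tool_rot: [0.707, 0.707, -0.0, -0.0]
ft_force: [0.1, -0.4, -0.8]
grip_width: 0.0429
grip_force: 0.0
time: 15.33
position: [0.5767, -0.1274, 0.1413]
tool_rot: [0.707, 0.707, 0.0, 0.0]
ft_force: [0.2, 0.5, -1.3]
grip_width: 0.0523
grip_force: 0.0
pos [ 0.5767 -0.1274  0.1413] n 976 mid [ 0.5773 -0.125   0.0288] lo [ 0.5481 -0.1529  0.006 ] hi [ 0.6065 -0.097   0.0516]
```

Both vials are in. Next is the stopper at (0.443,-0.189).

```bash
python3 -m handwheel '{"hand":[0.6,0.6,0.6,0.6,0.6,0.6,0.6,0.6],"translation":[[-34,-15,0],[-68,-31,0],[-102,-47,0],[-128,-60,0],[-134,-62,0],[-134,-62,0],[-134,-62,0],[-134,-62,0]],"turn":[[0,0,0],[0,0,0],[0,0,0],[0,0,0],[0,0,0],[0,0,0],[0,0,0],[0,0,0]]}' 10
python3 chk.py .443 -.189
python3 - <<'E'
from h import *
p,P=cloud("wrist"); q=P.reshape(-1,3)
q=q[(np.hypot(q[:,0]-.443,q[:,1]+.189)<.03)&(q[:,2]>.003)&(q[:,2]<.07)]
for a in range(3,48,5):
    s=q[(q[:,2]>=a/1000)&(q[:,2]<(a+5)/1000)]*1000
    if len(s): print(a,len(s),s[:,:2].min(0).round(1),s[:,:2].max(0).round(1))
E
```

```text
time: 16.05
position: [0.4439, -0.1893, 0.1405]
tool_rot: [0.707, 0.707, 0.0, -0.0]
ft_force: [0.0, 1.2, -0.2]
grip_width: 0.0526
grip_force: 0.0
pos [ 0.4439 -0.1893  0.1405] n 550 mid [ 0.4438 -0.1907  0.0249] lo [ 0.4329 -0.2     0.0063] hi [ 0.4548 -0.1814  0.0434]
3 16 [ 432.1 -194.1] [ 455.  -181.3]
8 153 [ 432.1 -199.6] [ 455.  -181.2]
13 10 [ 436.1 -188.8] [ 451. -183.]
18 29 [ 435.3 -189.6] [ 451.8 -184.1]
23 34 [ 435.4 -194.7] [ 451.7 -184.2]
28 40 [ 435.5 -194.3] [ 451.6 -184.6]
33 34 [ 435.6 -195.6] [ 451.4 -185.3]
38 242 [ 436.7 -200.2] [ 450.5 -185.1]
43 5 [ 439.3 -199.1] [ 447.8 -185.8]
```

```bash
python3 -m handwheel '{"hand":[0.6,0.6,0.6,0.6,0.6,0.6,0.6,0,0,0,0,0],"translation":[[0,-2,-30],[0,-2,-60],[0,-2,-90],[0,-2,-115],[0,-2,-130],[0,-2,-137],[0,-2,-137],[0,-2,-137],[0,-2,-137],[0,-2,-137],[0,-2,-137],[0,-2,-137]],"turn":[[0,0,0],[0,0,0],[0,0,0],[0,0,0],[0,0,0],[0,0,0],[0,0,0],[0,0,0],[0,0,0],[0,0,0],[0,0,0],[0,0,0]]}' 10
python3 -m handwheel '{"hand":[0,0,0,0,0,0,0],"translation":[[0,0,0],[0,0,0],[0,0,0],[0,0,0],[0,0,0],[0,0,0],[0,0,0]],"turn":[[0,0,0],[0,0,0],[0,0,0],[0,0,0],[0,0,0],[0,0,0],[0,0,0]]}' 12
```

```text
time: 17.15
position: [0.4433, -0.1918, 0.005]
tool_rot: [0.707, 0.707, 0.0, 0.001]
ft_force: [-0.5, -0.4, 0.0]
grip_width: 0.0265
grip_force: 0.0
time: 17.73
position: [0.4433, -0.1918, 0.0046]
tool_rot: [0.707, 0.707, 0.0, 0.001]
ft_force: [0.1, 0.1, 6.1]
grip_width: 0.0204
grip_force: 12.3
```

```bash
python3 -m handwheel '{"hand":[0,0,0,0,0,0,0,0,0,0,0,0],"translation":[[0,0,20],[0,0,50],[0,0,80],[25,-24,80],[50,-48,80],[75,-71,80],[100,-95,80],[125,-119,80],[140,-133,80],[146,-139,80],[146,-139,60],[146,-139,40]],"turn":[[0,0,0],[0,0,0],[0,0,0],[0,0,0],[0,0,0],[0,0,0],[0,0,0],[0,0,0],[0,0,0],[0,0,0],[0,0,0],[0,0,0]]}' 12
python3 - <<'E'
from h import *
p,P=cloud("wrist"); save(p,"w6"); o=robot.get_obs(); print(o["position"],o["grip_width"])
E
```

```text
time: 18.73
position: [0.5891, -0.3308, 0.0443]
tool_rot: [0.707, 0.707, 0.0, 0.001]
ft_force: [-0.4, 0.8, -0.4]
grip_width: 0.0203
grip_force: 11.9
[ 0.58555743 -0.32801798  0.03905903] 0.020147605943845542
```

View pics/w6.png

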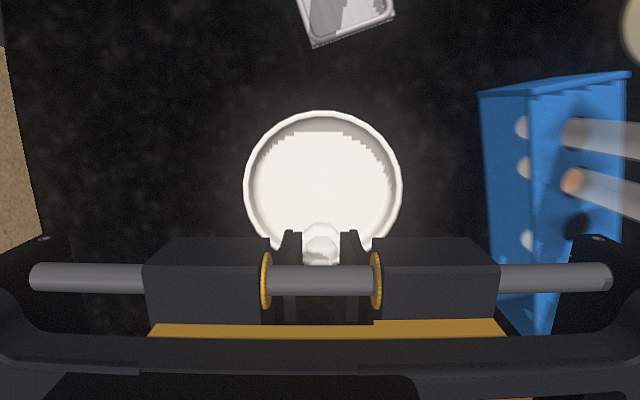

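The stopper hangs over the near part of the dish. The blue rack at the right may be close to the gripper body, so I'll check its extent.

```bash
python3 - <<'E'
from h import *
for n in("top","scene"):
    q=np.load(n+".npy").reshape(-1,3)
    q=q[(q[:,0]>.645)&(q[:,0]<.8)&(q[:,1]<-.2)&(q[:,1]>-.45)&(q[:,2]>.02)&(q[:,2]<.2)]
    for a in range(20,160,20):
        s=q[(q[:,2]>=a/1000)&(q[:,2]<(a+20)/1000)]
        if len(s)>2: print(n,a,len(s),s.min(0).round(3),s.max(0).round(3))
    s=q[(q[:,2]>.06)&(q[:,1]>-.37)&(q[:,1]<-.26)]; print(s[:,0].min())
E
```

```text
top 20 97 [ 0.689 -0.398  0.02 ] [ 0.798 -0.2    0.04 ]
top 40 1278 [ 0.688 -0.399  0.04 ] [ 0.8  -0.2   0.06]
top 60 133 [ 0.689 -0.396  0.06 ] [ 0.8   -0.201  0.08 ]
top 80 135 [ 0.71 -0.35  0.08] [ 0.8   -0.201  0.1  ]
top 100 94 [ 0.711 -0.35   0.1  ] [ 0.799 -0.201  0.11 ]
0.6931065195667862
scene 20 117 [ 0.687 -0.403  0.02 ] [ 0.753 -0.237  0.04 ]
scene 40 371 [ 0.687 -0.401  0.04 ] [ 0.796 -0.208  0.06 ]
scene 60 92 [ 0.709 -0.347  0.06 ] [ 0.798 -0.2    0.08 ]
scene 80 97 [ 0.709 -0.354  0.08 ] [ 0.8 -0.2  0.1]
scene 100 62 [ 0.709 -0.356  0.1  ] [ 0.799 -0.202  0.108]
0.7085742700507108
```

The tubes start at x = 0.709 and the gripper body reaches 0.684, which is clear. Lowering and releasing.

```bash
python3 -m handwheel '{"hand":[0,0,0,0,0,0,0.5,0.5,0.5,0.5,0.5,0.5],"translation":[[0,0,-12],[0,0,-24],[0,0,-32],[0,0,-36],[0,0,-36],[0,0,-36],[0,0,-36],[0,0,-36],[0,0,-36],[0,0,-36],[0,0,-36],[0,0,-36]],"turn":[[0,0,0],[0,0,0],[0,0,0],[0,0,0],[0,0,0],[0,0,0],[0,0,0],[0,0,0],[0,0,0],[0,0,0],[0,0,0],[0,0,0]]}' 12
python3 -m handwheel '{"hand":[0.6,0.6,0.6,0.6,0.6,0.6,0.6],"translation":[[0,0,15],[0,0,45],[0,0,85],[0,0,125],[0,0,133],[0,0,133],[0,0,133]],"turn":[[0,0,0],[0,0,0],[0,0,0],[0,0,0],[0,0,0],[0,0,0],[0,0,0]]}' 12
python3 chk.py .589 -.331
```

```text
time: 19.78
position: [0.5889, -0.3305, 0.0082]
tool_rot: [0.707, 0.707, 0.0, 0.0]
ft_force: [0.4, -0.2, -0.1]
grip_width: 0.0423
grip_force: 0.0
time: 20.37
position: [0.5888, -0.3304, 0.1423]
tool_rot: [0.707, 0.707, 0.0, 0.001]
ft_force: [-0.8, -0.1, -0.7]
grip_width: 0.0528
grip_force: 0.0
pos [ 0.5888 -0.3304  0.1423] n 730 mid [ 0.588  -0.3405  0.0265] lo [ 0.5679 -0.3608  0.006 ] hi [ 0.6081 -0.3201  0.0469]
```

```bash
python3 -m handwheel '{"hand":[0.6,0.6,0.6,0.6,0.6,0.6,0.6,0.6,0.6,0.6,0.6,0.6],"translation":[[-10,39,0],[-24,78,0],[-38,117,0],[-52,156,0],[-66,195,0],[-80,234,0],[-94,273,0],[-108,312,0],[-122,351,0],[-136,388,0],[-150,420,0],[-159,435,0]],"turn":[[0,0,0],[0,0,0],[0,0,0],[0,0,0],[0,0,0],[0,0,0],[0,0,0],[0,0,0],[0,0,0],[0,0,0],[0,0,0],[0,0,0]]}' 12
python3 -m handwheel '{"hand":[0.6,0.6,0.6],"translation":[[0,0,0],[0,0,0],[0,0,0]],"turn":[[0,0,0],[0,0,0],[0,0,0]]}' 12
python3 chk.py .430 .1045
```

```text
time: 21.42
position: [0.4252, 0.1075, 0.1393]
tool_rot: [0.706, 0.708, -0.002, -0.003]
ft_force: [-0.3, -0.0, 0.5]
grip_width: 0.0522
grip_force: 0.0
time: 21.67
position: [0.43, 0.104, 0.1404]
tool_rot: [0.707, 0.707, -0.001, -0.0]
ft_force: [0.6, 0.6, 0.3]
grip_width: 0.052
grip_force: 0.0
pos [0.43   0.104  0.1404] n 590 mid [0.4317 0.1045 0.0253] lo [0.4199 0.0947 0.0068] hi [0.4436 0.1143 0.0437]
```

```bash
python3 -m handwheel '{"hand":[0.6,0.6,0.6,0.6,0.6,0.6,0.6,0,0,0,0,0],"translation":[[1,-1,-30],[1,-1,-60],[1,-1,-90],[1,-1,-115],[1,-1,-130],[1,-1,-137],[1,-1,-137],[1,-1,-137],[1,-1,-137],[1,-1,-137],[1,-1,-137],[1,-1,-137]],"turn":[[0,0,0],[0,0,0],[0,0,0],[0,0,0],[0,0,0],[0,0,0],[0,0,0],[0,0,0],[0,0,0],[0,0,0],[0,0,0],[0,0,0]]}' 12
python3 -m handwheel '{"hand":[0,0,0,0,0,0,0],"translation":[[0,0,0],[0,0,0],[0,0,0],[0,0,0],[0,0,0],[0,0,0],[0,0,0]],"turn":[[0,0,0],[0,0,0],[0,0,0],[0,0,0],[0,0,0],[0,0,0],[0,0,0]]}' 12
```

```text
time: 22.72
position: [0.4314, 0.1035, 0.005]
tool_rot: [0.707, 0.707, 0.001, 0.001]
ft_force: [1.0, -0.6, -0.7]
grip_width: 0.027
grip_force: 0.0
time: 23.3
position: [0.4313, 0.1036, 0.0046]
tool_rot: [0.707, 0.707, 0.0, 0.0]
ft_force: [0.2, 0.1, 5.9]
grip_width: 0.021
grip_force: 12.3
```

```bash
python3 -m handwheel '{"hand":[0,0,0,0,0,0,0,0,0,0,0,0],"translation":[[0,0,20],[0,0,55],[0,0,90],[0,0,125],[12,-30,125],[26,-65,125],[41,-101,125],[55,-137,125],[70,-173,125],[85,-209,125],[99,-245,125],[114,-281,125]],"turn":[[0,0,0],[0,0,0],[0,0,0],[0,0,0],[0,0,0],[0,0,0],[0,0,0],[0,0,0],[0,0,0],[0,0,0],[0,0,0],[0,0,0]]}' 12
python3 -m handwheel '{"hand":[0,0,0,0,0,0,0,0,0,0,0,0],"translation":[[14,-35,0],[29,-70,0],[40,-98,0],[44,-110,0],[44,-110,0],[44,-110,-25],[44,-110,-50],[44,-110,-75],[44,-110,-95],[44,-110,-110],[44,-110,-110],[44,-110,-110]],"turn":[[0,0,0],[0,0,0],[0,0,0],[0,0,0],[0,0,0],[0,0,0],[0,0,0],[0,0,0],[0,0,0],[0,0,0],[0,0,0],[0,0,0]]}' 12
```

```text
time: 24.3
position: [0.5445, -0.179, 0.1287]
tool_rot: [0.707, 0.707, -0.0, -0.001]
ft_force: [1.1, 0.3, -0.4]
grip_width: 0.0208
grip_force: 11.9
time: 25.3
position: [0.5873, -0.2847, 0.0182]
tool_rot: [0.707, 0.708, -0.0, -0.002]
ft_force: [0.1, 0.0, 0.3]
grip_width: 0.0208
grip_force: 11.9
```

Commanded z is about 0.0196 and the release height is 0.008, so 11.5 mm down.

```bash
python3 -m handwheel '{"hand":[0,0,0,0,0,0.5,0.5,0.5,0.5,0.5,0.5,0.5],"translation":[[0,0,-6],[0,0,-11],[0,0,-11],[0,0,-11],[0,0,-11],[0,0,-11],[0,0,-11],[0,0,-11],[0,0,-11],[0,0,-11],[0,0,-11],[0,0,-11]],"turn":[[0,0,0],[0,0,0],[0,0,0],[0,0,0],[0,0,0],[0,0,0],[0,0,0],[0,0,0],[0,0,0],[0,0,0],[0,0,0],[0,0,0]]}' 12
python3 -m handwheel '{"hand":[1,1,1,1,1,1,1],"translation":[[0,0,15],[0,0,45],[0,0,85],[0,0,125],[0,0,163],[0,0,163],[0,0,163]],"turn":[[0,0,0],[0,0,0],[0,0,0],[0,0,0],[0,0,0],[0,0,0],[0,0,0]]}' 12
python3 chk.py .589 -.287
```

```text
time: 26.3
position: [0.5888, -0.2875, 0.0081]
tool_rot: [0.707, 0.707, -0.0, -0.0]
ft_force: [0.5, -0.8, 0.4]
grip_width: 0.0433
grip_force: 0.0
time: 26.88
position: [0.5905, -0.2886, 0.1746]
tool_rot: [0.707, 0.707, 0.001, 0.004]
ft_force: [0.3, 0.5, -1.0]
grip_width: 0.0815
grip_force: 0.0
pos [ 0.5905 -0.2886  0.1746] n 704 mid [ 0.5884 -0.279   0.0261] lo [ 0.5607 -0.2964  0.006 ] hi [ 0.616  -0.2615  0.0462]
```

Both stoppers are in. Now the bottle.

```bash
python3 -m handwheel '{"hand":[1,1,1,1,1,1,1,1,1,1,1,1],"translation":[[-18,30,0],[-36,62,0],[-54,94,0],[-73,126,0],[-92,158,0],[-110,190,0],[-128,222,0],[-146,252,0],[-158,272,0],[-161,277,0],[-161,277,0],[-161,277,0]],"turn":[[0,0,0],[0,0,0],[0,0,0],[0,0,0],[0,0,0],[0,0,0],[0,0,0],[0,0,0],[0,0,0],[0,0,0],[0,0,0],[0,0,0]]}' 12
python3 - <<'E'
from h import *
o=robot.get_obs(); print(o["position"]); p,P=cloud("wrist"); save(p,"w7"); q=P.reshape(-1,3)
q=q[(np.hypot(q[:,0]-.427,q[:,1]+.010)<.036)&(q[:,2]>.003)&(q[:,2]<.12)]
for a in range(0,110,10):
    s=q[(q[:,2]>=a/1000)&(q[:,2]<(a+10)/1000)]*1000
    if len(s): print(a,len(s),s[:,:2].min(0).round(1),s[:,:2].max(0).round(1))
E
```

```text
time: 27.93
position: [0.4283, -0.0109, 0.1705]
tool_rot: [0.707, 0.707, -0.0, -0.0]
ft_force: [0.0, -0.3, 0.6]
grip_width: 0.087
grip_force: 0.0
[ 0.42834999 -0.01089355  0.17053766]
0 44 [407.1  -2.3] [452.6  13.7]
10 80 [405.4  -3.7] [453.1  13.4]
20 74 [405.3  -2.3] [452.2  13.2]
30 82 [406.2  -3.6] [452.6  13.1]
40 92 [405.5  -2.4] [451.8  12.7]
50 167 [402.7 -27.7] [453.9  12.6]
60 727 [402.9 -30.1] [453.5  12.4]
70 360 [408.9 -19.7] [447.6   7.3]
80 109 [412.5  -7.7] [443.4   3.1]
90 1388 [411.3 -29.6] [443.8   3. ]
```

The bottle axis is at about (0.428,-0.012), with a straight body up to about 65 mm. I'll grip about 52 mm up so the palm clears the cap.

```bash
python3 -m handwheel '{"hand":[1,1,1,1,1,1,1,1,0,0,0,0],"translation":[[0,-1,-30],[0,-1,-60],[0,-1,-90],[0,-1,-115],[0,-1,-135],[0,-1,-147],[0,-1,-147],[0,-1,-147],[0,-1,-147],[0,-1,-147],[0,-1,-147],[0,-1,-147]],"turn":[[0,0,0],[0,0,0],[0,0,0],[0,0,0],[0,0,0],[0,0,0],[0,0,0],[0,0,0],[0,0,0],[0,0,0],[0,0,0],[0,0,0]]}' 20
python3 -m handwheel '{"hand":[0,0,0,0,0,0,0,0],"translation":[[0,0,0],[0,0,0],[0,0,0],[0,0,0],[0,0,0],[0,0,0],[0,0,0],[0,0,0]],"turn":[[0,0,0],[0,0,0],[0,0,0],[0,0,0],[0,0,0],[0,0,0],[0,0,0],[0,0,0]]}' 25
```

```text
time: 28.98
position: [0.4285, -0.0117, 0.0249]
tool_rot: [0.707, 0.707, 0.0, 0.001]
ft_force: [-0.7, 0.4, 0.0]
grip_width: 0.068
grip_force: 0.0
time: 29.65
position: [0.4283, -0.0115, 0.0245]
tool_rot: [0.707, 0.707, 0.0, 0.0]
ft_force: [0.7, 0.9, 5.7]
grip_width: 0.0508
grip_force: 25.0
```

```bash
python3 -m handwheel '{"hand":[0,0,0,0,0,0,0,0,0,0,0,0],"translation":[[0,0,10],[0,0,30],[0,0,50],[25,4,50],[50,9,50],[80,14,50],[110,20,50],[135,24,50],[150,27,50],[157,28,50],[157,28,50],[157,28,50]],"turn":[[0,0,0],[0,0,0],[0,0,0],[0,0,0],[0,0,0],[0,0,0],[0,0,0],[0,0,0],[0,0,0],[0,0,0],[0,0,0],[0,0,0]]}' 25
python3 - <<'E'
from h import *
o=robot.get_obs(); print(o["position"],o["grip_width"],o["ft_force"]); p,P=cloud("scene"); save(cv2.resize(p[120:320,240:460],(660,600)),"s8")
E
```

```text
time: 30.65
position: [0.5829, 0.0167, 0.0732]
tool_rot: [0.707, 0.707, -0.001, -0.001]
ft_force: [0.2, -0.2, -1.5]
grip_width: 0.0502
grip_force: 25.0
[0.58288365 0.01667131 0.07323222] 0.05022796302378984 [ 0.21166025 -0.19461688 -1.48034317]
```

View pics/s8.png

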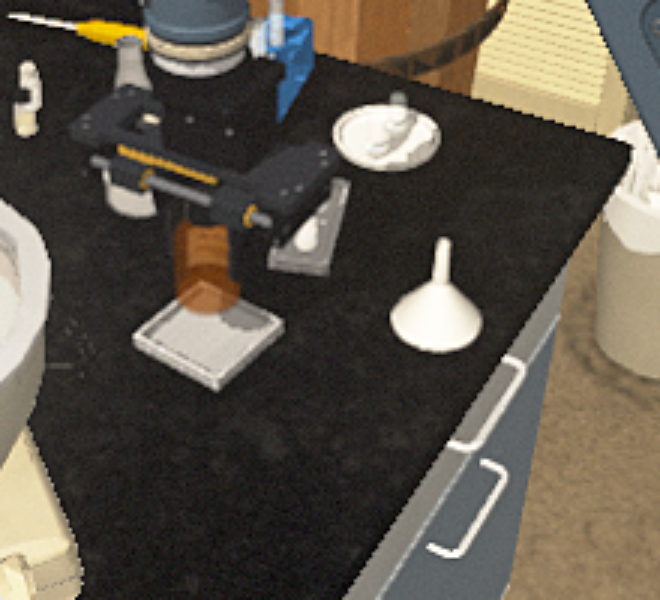

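The bottle hangs over the square tray. The near stopper in the dish, at (390,140), looks odd and I'll check it after placing the bottle.

```bash
python3 -m handwheel '{"hand":[0,0,0,0,0,0,1,1,1,1,1,1],"translation":[[0,0,-20],[0,0,-35],[0,0,-43],[0,0,-46],[0,0,-46],[0,0,-46],[0,0,-46],[0,0,-46],[0,0,-46],[0,0,-46],[0,0,-46],[0,0,-46]],"turn":[[0,0,0],[0,0,0],[0,0,0],[0,0,0],[0,0,0],[0,0,0],[0,0,0],[0,0,0],[0,0,0],[0,0,0],[0,0,0],[0,0,0]]}' 25
python3 -m handwheel '{"hand":[1,1,1,1,1,1,1],"translation":[[0,0,10],[0,0,45],[0,0,85],[0,0,125],[0,0,165],[0,0,170],[0,0,170]],"turn":[[0,0,0],[0,0,0],[0,0,0],[0,0,0],[0,0,0],[0,0,0],[0,0,0]]}' 12
python3 - <<'E'
from h import *
ps,P=cloud("scene"); a=cv2.resize(ps[130:250,280:420],(467,400),interpolation=3)
pt,T=cloud("top"); b=cv2.resize(pt[160:240,400:480],(330,400)[::1],interpolation=3)
save(np.hstack([a,b]),"s9")
q=np.vstack([P.reshape(-1,3),T.reshape(-1,3)]); q=q[(np.hypot(q[:,0]-.5895,q[:,1]+.309)<.045)&(q[:,2]>.017)&(q[:,2]<.1)]*1000
for a in range(17,55,6):
    s=q[(q[:,2]>=a)&(q[:,2]<a+6)]
    for y0 in (0,1):
        r=s[(s[:,1]>-309)==y0]
        if len(r): print(a,y0,len(r),r[:,:2].min(0).round(),r[:,:2].max(0).round())
E
```

```text
time: 31.7
position: [0.585, 0.0165, 0.0283]
tool_rot: [0.707, 0.707, 0.0, 0.0]
ft_force: [-0.5, 0.5, 0.2]
grip_width: 0.0816
grip_force: 0.0
time: 32.28
position: [0.5872, 0.0163, 0.2025]
tool_rot: [0.707, 0.707, 0.003, 0.004]
ft_force: [0.0, 1.0, -0.7]
grip_width: 0.0869
grip_force: 0.0
17 0 11 [ 580. -325.] [ 593. -318.]
17 1 17 [ 577. -296.] [ 595. -277.]
23 0 22 [ 580. -329.] [ 597. -319.]
23 1 18 [ 577. -295.] [ 596. -277.]
29 0 20 [ 581. -332.] [ 596. -319.]
29 1 18 [ 579. -290.] [ 595. -277.]
35 0 23 [ 581. -334.] [ 598. -319.]
35 1 21 [ 578. -289.] [ 595. -278.]
41 0 47 [ 581. -337.] [ 594. -320.]
41 1 50 [ 580. -294.] [ 595. -277.]
47 1 1 [ 586. -286.] [ 586. -286.]
```

View pics/s9.png

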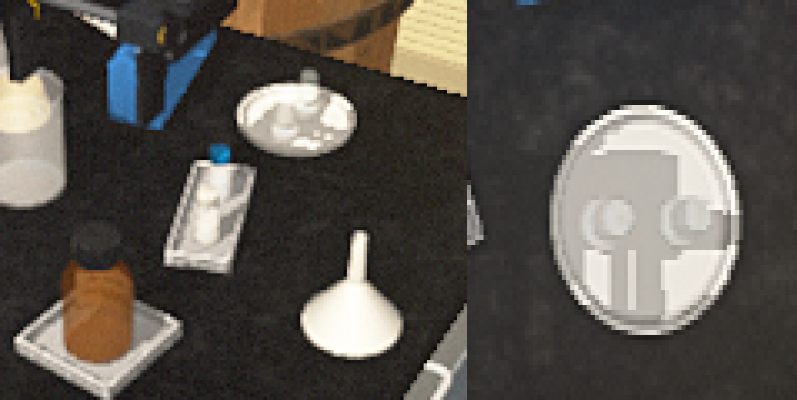

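The picture shows the bottle upright in the square tray, both vials upright in the long tray and both stoppers upright in the dish. Depth gives the stopper tops at about 45 mm. The funnel and beaker are in place, so I'll let the arm settle and hand in.

```bash
python3 -m handwheel '{"hand":[1,1,1,1,1,1],"translation":[[0,0,0],[0,0,0],[0,0,0],[0,0,0],[0,0,0],[0,0,0]],"turn":[[0,0,0],[0,0,0],[0,0,0],[0,0,0],[0,0,0],[0,0,0]]}' 12
python3 -c "
from rig import hand_in; print(hand_in())"
```

```text
time: 32.88
position: [0.5847, 0.0165, 0.1976]
tool_rot: [0.707, 0.707, -0.0, -0.0]
ft_force: [-0.4, 0.0, -0.0]
grip_width: 0.0867
grip_force: 0.0
the job is handed in; nothing more can be done
None
```

The job is handed in at about 33 s, with both vials, both stoppers and the bottle upright and released in their own places and the funnel and beaker untouched; the hand-in returned no verdict.

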